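Set a sheet-casting knife to a 6 mm gap with a stepped gauge

TASK

Set the casting knife to a 6 mm gap: push the stepped gauge straight in along the bed from the open front until its middle, blue-marked 6 mm step lies under the knife edge, and let go of it there. Then push the black knob down until the knife rests on that step, draw the gauge out without shifting the knife, and lay it flat on the bench, clear of the casting stand. Do not knock the jar, the cup or the red casting about.

Things in the scene. Friction and masses are not known exactly. Their poses are not given: they have to be found in the camera images.
- coater: casting stand, fixed. Steel bed 158 x 130 mm, surface 14 mm above the bench, from x = -117 mm (open front) to +41 mm. Two grey cheeks (34 mm long in x, feet 60 mm, 62 mm above the bed), 100 mm free between them, joined by a bridge whose top is 90 mm above the bench. Origin: on bench level under the middle of the knife edge; +x: the way the gauge goes in; y along the knife edge; z up
- knife: steel knife in a blue holder, 96 mm wide in y, sliding up and down between the cheeks. Origin: middle of its lower edge (a flat 6 mm long in x); axes as the stand's. Its height above the bed is the gap, 9.5 to 13 mm at the start; end stops at 14 and 0 mm. Drag holds it wherever it is left; about 4 N on the knob push it down
- knob_top (a point): top of the round black palm knob (36 mm across, stem below it) over the bridge, 100 mm above the knife edge and moving with it: push here, straight down
- bed (a point): the point on the bed's surface right under the middle of the knife edge; axes as the stand's
- gauge: stepped aluminium gauge, 90 g, yellow upright handle. Origin: on its flat underside below the handle's middle; +x along the blade to the tip; z up. Handle 52 mm long in x, 14 mm wide in y, 36 mm tall from the underside: pinch across y. Blade 24 mm wide, flat below, stepped above: 9 mm thick for x = 23 to 79 mm, 6 mm (blue top) for 79 to 97 mm, 3 mm for 97 to 113 mm (tip)
- gauge_step (a point): the point on the gauge's underside below the middle of the blue 6 mm step, 88 mm ahead of the gauge's origin; axes as the gauge's
- jar: bystander: clear jar with a white lid, 71 mm across, 90 mm tall; origin at the centre of its underside
- cup: bystander: tan mixing cup, 66 mm across, 78 mm tall; origin at the centre of its underside
- casting: bystander: red cast knob, 55 mm across, 44 mm tall; origin at the centre of its underside
- pail_bench: the big lidded white pail on the bench to the right of the work, fixed: 280 mm across, 178 mm tall; origin at the centre of its underside. Reach over or round it. Small bottles up to 150 mm tall stand behind the casting stand

How it is judged:
On the way, in this order (a step that is already met when the one before it is completed fails the run):
1. the gauge lies flat on the bed and is let go, pushed straight in from the front until its 6 mm step is under the knife edge (within 7 mm of the step's middle) (x of gauge_step in the frame of bed between -0.007 and 0.007 m and y of gauge_step in the frame of bed between -0.037 and 0.037 m and z of gauge_step in the frame of bed between -0.003 and 0.002 m and angle between the x axis of gauge and the x axis of coater, either way round below 0.2 rad and contact force between gauge and the fingers below 0.1 N and x of gauge in the frame of bed below -0.05 m), for 0.2 s.
2. the knife has been pushed down onto the 6 mm step (x of gauge_step in the frame of bed between -0.009 and 0.009 m and contact force between knife and gauge above 0.5 N and z of knife in the frame of bed between 0.0046 and 0.0072 m), for 0.1 s.
At the end, for the whole second after the job is handed in: the knife edge stands 6 mm (4.6 to 7.4 mm) above the bed, and the gauge lies flat and still on the bench, off the bed and not touching the casting stand (z of knife in the frame of bed between 0.0046 and 0.0074 m and height (world z) of gauge between -0.004 and 0.005 m and angle between gauge's own z axis and vertical below 0.1 rad and contact force between gauge and coater below 0.05 N and linear speed of gauge below 0.02 m/s).
It fails at once if a bystander (jar, cup or red casting) is pushed more than 40 mm or tipped over (distance of any of jar, cup, casting from where it was at the start of the episode above 0.04 m or angle between any of jar, cup, casting's own z axis and vertical above 0.5 rad).
It also fails if it takes over 54 s, if anything falls off the work surface, if the arm or the gripper's body presses on something with over 40 N, if the wrist force passes 120 N, or if a joint passes its speed limit or range.

ROBOT

A 7-joint arm with a two-finger parallel gripper is mounted at the origin on a cart in front of the work surface, level with it; the furniture and walls round the work are solid. World frame = base frame: x ahead of the robot, y to its left, z up, the work surface at z = 0. Lengths are in m, angles in rad, forces in N, time in s.
With the tool pointing down it reaches from about 0.425 to 0.875 m from the base axis. Payload 8.4 kg.
Tool frame: the origin (TCP) lies at the very end of the fingers, on their centre line; the grasp point (between the pads) lies 19 mm behind it; z points along the fingers, y is the direction in which the jaws open and shut (so a half turn about z gives the same grasp; the last joint's range is limited). The gripper opens to 85 mm and grips with 20 to 120 N. Pads are 22 mm wide; open, the fingers measure 114 mm over their backs; the gripper's body (76 mm by 85 mm) begins 54 mm behind the grasp point. The pads swing forward as they close: fully open they stand 13 mm farther back than shut.
Start: joints at [1.236, 0.333, 0.04, 1.465, -0.013, 1.343, -0.059], TCP at [0.152, -0.632, 0.231] pointing down, gripper open.
Joint ranges: [-2.58, 2.58], [-0.38, 2.09], [-1.3, 1.39], [0.25, 2.4], [-1.5, 4.64], [0.08, 2.09], [-2.65, 2.65]. Speed limits (rad/s): [2.22, 2.22, 2.79, 2.79, 3.14, 3.14, 3.14].

INTERFACE

Orientations are given as a 3x3 rotation matrix whose columns are the frame's x, y, z axes.
In Python, from plant import observe, read_camera, camera_params, sign_off, find_in, regions_of, tip_of gives the robot as it stands. The module is installed in compiled form; this text tells all that it offers.
- The arm moves only by the tool carry_out, never from a script. Its argument "rows" is a list that holds one entry, the list of rows, each a list of 7 numbers: the shift along the tool's x, y, z in mm, then the turn, a rotation vector about the tool's x, y, z in degrees, then the finger opening in mm, from 0 to 85.4. In form: [[[x, y, z, wx, wy, wz, hand], ...]]. A call has 1 to 12 rows; each row is the pose to reach, as a shift and turn from the pose commanded when the call began, along the tool's axes at that moment; what a row does not reach only later rows make up. A row lasts 1/12 s, in which the tool goes at most 41.7 mm and 7.16 degrees, less where a joint would pass 70% of its speed; a pose out of reach is approached as far as the arm can. A call with a gripper value outside its range is refused whole. The fingers move at their own pace and stop on an object; the grip force is fixed at half the most. Time passes only in rows, so rows that repeat a pose let the fingers close. It gives the time, the measured TCP pose, the force and the opening at its end, in the units of the state.
- observe(): the state, without advancing time (a new reading comes with each control period).
- read_camera(name): name is "side" or "top"; returns the picture (384x512x3 uint8, red, green, blue); there is no depth.
- camera_params(name): a dict with "fx", "fy", "cx", "cy" (pixels), "R" (3x3) and "t" (3): a world point X has camera coordinates R X + t. Camera axes: x right, y down, z forward; pixel columns grow to the right and rows downward; lengths in m; the calibration is good to about 2 mm. A picture is of the moment at which its call begins. camera_params takes no time and is no camera call.
- sign_off(): hands the job in, once; it reports no verdict.
Trained networks look in the newest picture that a camera, given by its name, has taken for a name from the list of things; names that differ only in an ending like _2 or _b are one class to them, and where a whole thing is asked for, a point or a joint stands for the part that bears it (a point fixed in the world has none). Each returns a list of dicts, best first, with "p" (0 to 1); they miss things now and then, are a little off and sometimes report something else, mostly with a low value. They report only what shows in the picture. A call takes as long as a camera call.
- find_in(camera, name): "position" ([row, column] in pixels, amid what is visible of it).
- regions_of(camera, name): "region" (384x512 bool, what is visible of it) and "position" ([row, column] in pixels, amid what is visible of it).
- tip_of(camera, name): "position" ([row, column] in pixels: a listed point, or the origin of a listed thing).
The state is a dict: "clock": time; "joints": joint angles; "qd": joint speeds; "tau": joint torques, N m; "tool_pos": TCP position; "ee_rot": TCP orientation; "wrist_force": force on the tool from outside, world axes, zero at the start; "moment": the same for the moment, N m; "gripper_width": finger opening in m.
Only numpy, scipy, OpenCV 4.12 (cv2) and the standard library are available. Lean on these libraries where they do the work, as an engineer would, in place of code of your own. Each camera call takes 0.05 s, during which the arm holds its last target. There are 200 camera calls.

## Working session

There is one attempt and no reset: what is moved stays moved. The work goes in short steps, Python scripts to look and compute and a tool call to move; the robot and the scene stay as the last step left them, time stands still between calls to the robot, and variables do not carry over. Pictures are saved under pics/ and viewed, about 8 in all and at most 12, crops included, and the job is handed in when it is done.

Besides the shell and the picture viewer there is one more tool, called after "Request:" by a JSON object that holds its "op" and its "data", one argument or row to a line. carry_out: Moves the arm, as the interface text tells. Its arguments: {"type":"object","properties":{"rows":{"type":"array"}},"required":["rows"]}

```bash
mkdir -p pics
cat > h.py <<'E'
import numpy as np, cv2
from plant import *
def ray(cam,rc):
    p=camera_params(cam);R=np.array(p["R"]);t=np.array(p["t"])
    d=R.T@np.array([(rc[1]-p["cx"])/p["fx"],(rc[0]-p["cy"])/p["fy"],1]);return -R.T@t,d/np.linalg.norm(d)
def atz(cam,rc,z):
    o,d=ray(cam,rc);return o+d*(z-o[2])/d[2]
def tri(r1,r2):
    (a,d),(b,e)=ray("side",r1),ray("top",r2)
    s=np.linalg.lstsq(np.c_[d,-e],b-a,rcond=None)[0]
    p,q=a+d*s[0],b+e*s[1];return (p+q)/2,np.linalg.norm(p-q)
def proj(cam,X):
    p=camera_params(cam);c=np.array(p["R"])@X+np.array(p["t"]);return np.array([p["fy"]*c[1]/c[2]+p["cy"],p["fx"]*c[0]/c[2]+p["cx"]])
def save(cam,name):
    im=read_camera(cam);cv2.imwrite("pics/"+name,im[:,:,::-1]);return im
E
python3 - <<'E'
from h import *
np.set_printoptions(precision=4,suppress=True)
for c in("side","top"): save(c,c+"0.png"); print(c,ray(c,(192,256)))
s=observe();print(s["tool_pos"],s["ee_rot"],s["wrist_force"])
for n in["gauge","gauge_step","knob_top","bed","coater","knife","jar","cup","casting"]:
    r={}
    for c in("side","top"):
        l=tip_of(c,n);r[c]=l[0]["position"] if l else None;print(n,c,[(np.round(x["position"],1),round(x["p"],2)) for x in l[:2]])
    if r["side"] is not None and r["top"] is not None: print("   ",*tri(r["side"],r["top"]))
E
```

```text
side (array([-0.0651,  0.9808,  0.6281]), array([ 0.4923, -0.7022, -0.5143]))
top (array([0.2516, 0.2801, 1.4043]), array([ 0.1291,  0.0242, -0.9913]))
[ 0.1518 -0.6316  0.2305] [[ 0.9723  0.2336 -0.0004]
 [ 0.2336 -0.9723  0.0014]
 [-0.0001 -0.0015 -1.    ]] [-0.1405  0.1473  0.2006]
gauge side [(array([215.8, 284. ]), 0.61)]
gauge top [(array([206.8, 300.3]), 0.74)]
    [ 0.391   0.1771 -0.0044] 0.0026957640195111473
gauge_step side [(array([208.7, 258.3]), 0.69)]
gauge_step top [(array([179.4, 291.9]), 0.66)]
    [0.4731 0.2016 0.001 ] 0.00408551628771484
knob_top side [(array([236. , 199.7]), 0.4)]
knob_top top [(array([157.6, 217.6]), 0.6)]
    [0.5265 0.4255 0.0111] 0.034324453154066896
bed side [(array([236.1, 197.5]), 0.92)]
bed top [(array([164.9, 218.3]), 0.74)]
    [0.513  0.4297 0.0163] 0.008759137422843974
coater side [(array([241.4, 195.5]), 0.77)]
coater top [(array([164.3, 224.6]), 0.55)]
    [ 0.5268  0.4171 -0.0178] 0.003706105973934064
knife side [(array([233.3, 197.8]), 0.74)]
knife top [(array([164.9, 217.4]), 0.67), (array([166. , 222.2]), 0.52)]
    [0.5105 0.4309 0.0277] 0.009644098211717673
jar side [(array([279.4, 160.4]), 0.97)]
jar top [(array([173.8, 164.1]), 0.85)]
    [0.4809 0.5961 0.0079] 0.020076900970662157
cup side [(array([285.6, 215.3]), 0.79)]
cup top [(array([217.7, 189.2]), 0.9), (array([204.9, 299. ]), 0.18)]
    [0.3564 0.5231 0.0026] 0.00954736389482558
casting side [(array([253.6, 280.2]), 0.76), (array([197. , 194.5]), 0.31)]
casting top [(array([236.2, 251.7]), 0.82)]
    [ 0.3024  0.3288 -0.0044] 0.010628727523863698
```

Run:
```python
import cv2
for c,(r0,r1,a,b) in {"side":(140,320,120,340),"top":(110,280,130,340)}.items():
    im=cv2.imread(f"pics/{c}0.png");cv2.imwrite(f"pics/{c}0c.png",cv2.resize(im[r0:r1,a:b],None,fx=3.5,fy=3.3,interpolation=cv2.INTER_CUBIC))
```

```text
(no output)
```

View pics/side0c.png

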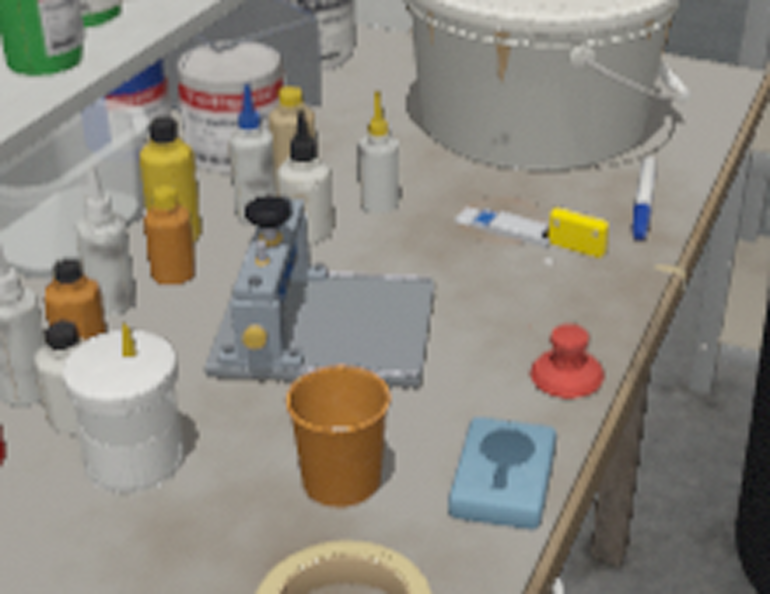

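View pics/top0c.png

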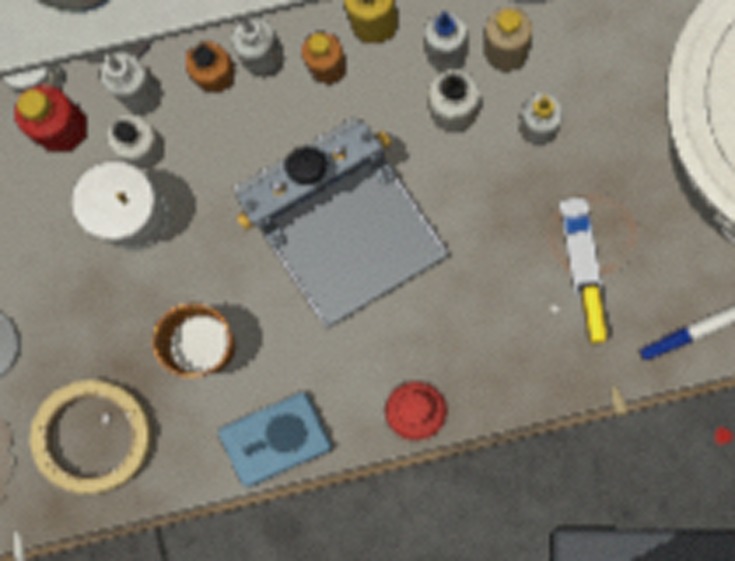

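Side shows the stand with front bed corners at about (256,238.6) and (225,244), knob (203,196.6), gauge lying free at right; top shows front bed corners (208.5,224.3), (186.7,258.3), knob (160,217), handle (205,300), blue step (178,295).

Run:
```python
from h import *
np.set_printoptions(precision=4,suppress=True)
T=lambda x,y:(110+y/3.3,130+x/3.5); S=lambda x,y:(140+y/3.3,120+x/3.5)
print("knob",tri(S(268,207),T(305,165)))
print("bed FL",tri(S(415,381),T(330,323)),atz("top",T(330,323),.014),atz("side",S(415,376),.014))
print("bed FR",tri(S(434,279),T(449,253)),atz("top",T(449,253),.014),atz("side",S(434,279),.014))
for c in("top","side"):
    im=cv2.cvtColor(cv2.imread(f"pics/{c}0.png"),cv2.COLOR_BGR2HSV)
    l=find_in(c,"gauge")[0]["position"]
    m=np.zeros(im.shape[:2],bool);r,q=map(int,l);m[r-45:r+45,q-35:q+40]=1
    y=m&(im[...,0]>22)&(im[...,0]<35)&(im[...,1]>150)
    rr=regions_of(c,"gauge")[0]["region"]
    b=rr&(im[...,0]>100)&(im[...,0]<125)&(im[...,1]>120)
    Y=np.argwhere(y);B=np.argwhere(b);print(c,l,len(Y),len(B),Y.mean(0),B.mean(0))
    if c=="top":
        print("handle top",atz(c,Y.mean(0),.034),"blue",atz(c,B.mean(0),.006))
        rect=cv2.minAreaRect(np.float32(Y[:,::-1]));print("hrect",rect)
        G=np.argwhere(rr);print("region",rr.sum(),G.min(0),G.max(0)); tip=G[G[:,0]<G[:,0].min()+2].mean(0);print("tip",atz(c,tip,.003))
    else: print("blue side",atz(c,B.mean(0),.006))
# known-good: knob at z ~0.125
k=atz("top",T(305,165),.125);print("knob@.125",k,atz("side",S(268,207),.125))
```

```text
knob (array([0.5101, 0.4237, 0.1197]), np.float64(0.002931115465330926))
bed FL (array([0.383 , 0.4116, 0.0043]), np.float64(0.0015128109090241722)) [0.3828 0.4111 0.014 ] [0.3789 0.4156 0.014 ]
bed FR (array([0.448 , 0.3062, 0.0121]), np.float64(0.0037351287822223315)) [0.4494 0.3071 0.014 ] [0.4447 0.3075 0.014 ]
top [190.5, 297.2] 78 21 [204.7564 299.5385] [177.7143 294.7143]
handle top [0.3922 0.1816 0.034 ] blue [0.4794 0.1942 0.006 ]
hrect ((299.56756591796875, 204.90541076660156), (16.439899444580078, 4.767570495605469), 80.53767395019531)
region 288 [171 291] [213 302]
tip [0.4996 0.1977 0.003 ]
side [210.0, 276.5] 173 8 [210.0983 284.6127] [205.5 258. ]
blue side [0.478  0.1931 0.006 ]
knob@.125 [0.5102 0.424  0.125 ] [0.5026 0.429  0.125 ]
```

Request:
{"op": "carry_out", "data": {
  "rows": [
    [[290, -148, -40, 0, 0, 5, 85], [290, -148, -40, 0, 0, 5, 85], [290, -148, -40, 0, 0, 5, 85], [290, -148, -40, 0, 0, 5, 85], [290, -148, -40, 0, 0, 5, 85], [290, -148, -40, 0, 0, 5, 85], [290, -148, -40, 0, 0, 5, 85], [290, -148, -40, 0, 0, 5, 85], [400, -266, -40, 0, 0, 5, 85], [400, -266, -40, 0, 0, 5, 85], [400, -266, -40, 0, 0, 5, 85], [400, -266, -40, 0, 0, 5, 85]]
  ]
}}

```text
clock: 2.2
tool_pos: [0.4798, -0.2771, 0.2716]
ee_rot: [[0.989, 0.149, 0.001], [0.149, -0.989, 0.0], [0.001, 0.0, -1.0]]
wrist_force: [1.5, 0.5, -0.0]
gripper_width: 0.0853
```

```bash
cat >> h.py <<'E'
np.set_printoptions(precision=4,suppress=True)
def go(target,yaw):  # commanded-frame shift in mm, assumes measured=commanded
    s=observe();R=np.array(s["ee_rot"]);d=R.T@(np.array(target)-s["tool_pos"])*1e3
    y=np.degrees(np.arctan2(R[1,0],R[0,0]));print("t",s["clock"],"pos",np.array(s["tool_pos"]),"yaw",round(y,2),"tilt",R[:,2],"F",np.array(s["wrist_force"]),"w",s["gripper_width"]);print("shift",np.round(d,1),"wz",round(y-yaw,2))
E
python3 - <<'E'
from h import *
from scipy.optimize import least_squares
go((.52,-.05,.27),8.4)
go((.392,.181,.10),8.4)
T=lambda x,y:(110+y/3.3,130+x/3.5); S=lambda x,y:(140+y/3.3,120+x/3.5)
ob=[("top",T(330,323),(-.117,.065,.014)),("top",T(449,253),(-.117,-.065,.014)),("top",T(305,163),(0,0,.125)),
("side",S(415,377),(-.117,.065,.014)),("side",S(434,279),(-.117,-.065,.014)),("side",S(268,207),(0,0,.125)),("side",S(207,372),(.041,.065,.008))]
def f(p):
    c,s=np.cos(p[2]),np.sin(p[2]);o=[]
    for cam,rc,X in ob: o+=list(proj(cam,np.array([p[0]+c*X[0]-s*X[1],p[1]+s*X[0]+c*X[1],X[2]]))-rc)
    return o
r=least_squares(f,[.51,.425,.58],loss="soft_l1");print(r.x,np.degrees(r.x[2]),np.array(f(r.x)).reshape(-1,2).round(1))
E
```

```text
t 2.2 pos [ 0.4798 -0.2771  0.2716] yaw 8.59 tilt [ 0.0007  0.0001 -1.    ] F [ 1.4669  0.4926 -0.0304] w 0.08527622478927938
shift [  73.6 -218.6    1.7] wz 0.19
t 2.2 pos [ 0.4798 -0.2771  0.2716] yaw 8.59 tilt [ 0.0007  0.0001 -1.    ] F [ 1.4669  0.4926 -0.0304] w 0.08527622478927938
shift [ -18.6 -466.1  171.6] wz 0.19
[0.5103 0.4238 0.581 ] 33.289704853035204 [[ 1.9 -1. ]
 [ 0.4  0.6]
 [ 0.6  0.1]
 [-0.3  1.1]
 [-0.8 -0.5]
 [-1.9 -0.8]
 [-0.2 -1.4]]
```

Request:
{"op": "carry_out", "data": {
  "rows": [
    [[74, -219, 0, 0, 0, 0, 85], [74, -219, 0, 0, 0, 0, 85], [74, -219, 0, 0, 0, 0, 85], [74, -219, 0, 0, 0, 0, 60], [74, -219, 0, 0, 0, 0, 60], [74, -219, 0, 0, 0, 0, 60], [-19, -466, 100, 0, 0, 0, 60], [-19, -466, 100, 0, 0, 0, 60], [-19, -466, 100, 0, 0, 0, 60], [-19, -466, 100, 0, 0, 0, 60], [-19, -466, 170, 0, 0, 0, 60], [-19, -466, 170, 0, 0, 0, 60]]
  ]
}}

```text
clock: 3.2
tool_pos: [0.4148, 0.1362, 0.1527]
ee_rot: [[0.989, 0.149, 0.003], [0.149, -0.989, -0.0], [0.003, 0.001, -1.0]]
wrist_force: [1.3, 0.7, -0.0]
gripper_width: 0.0598
```

Request:
{"op": "carry_out", "data": {
  "rows": [
    [[0, 0, 0, 0, 0, 0, 60], [0, 0, 0, 0, 0, 0, 60], [0, 0, 0, 0, 0, 0, 60]]
  ]
}}

```text
clock: 3.45
tool_pos: [0.4157, 0.1342, 0.1531]
ee_rot: [[0.989, 0.148, 0.001], [0.148, -0.989, -0.0], [0.001, 0.0, -1.0]]
wrist_force: [0.4, -0.7, -0.7]
gripper_width: 0.0601
```

Run:
```python
from h import *
go((.392,.181,.01),8.4)
a=save("top","t1.png");b=save("side","s1.png")
cv2.imwrite("pics/c1.png",np.hstack([cv2.resize(a[150:230,250:330],None,fx=5,fy=5),cv2.resize(b[150:230,230:310],None,fx=5,fy=5)])[:,:,::-1])
```

```text
t 3.45 pos [0.4157 0.1342 0.1531] yaw 8.51 tilt [ 0.0006 -0.0001 -1.    ] F [ 0.3695 -0.73   -0.6631] w 0.06008668880350925
shift [-16.6 -49.8 143.1] wz 0.11
```

View pics/c1.png

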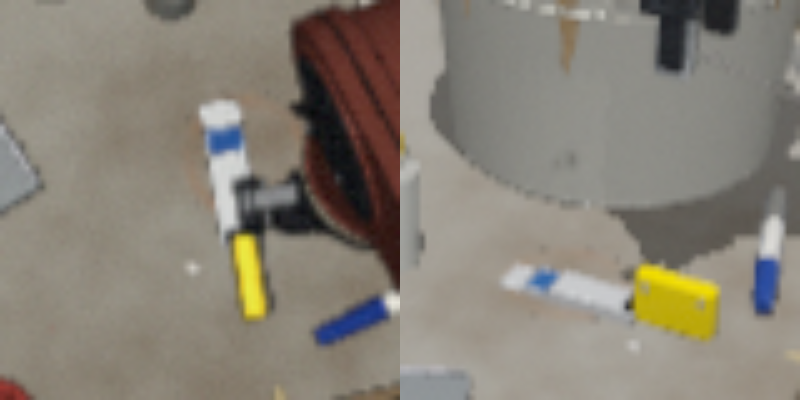

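Gauge undisturbed, handle about (205.5,300) in top view; the gripper is to its right. Going over and down.

Request:
{"op": "carry_out", "data": {
  "rows": [
    [[-17, -50, 30, 0, 0, 0, 60], [-17, -50, 30, 0, 0, 0, 60], [-17, -50, 60, 0, 0, 0, 60], [-17, -50, 90, 0, 0, 0, 60], [-17, -50, 120, 0, 0, 0, 60], [-17, -50, 135, 0, 0, 0, 60], [-17, -50, 143, 0, 0, 0, 60], [-17, -50, 143, 0, 0, 0, 60], [-17, -50, 143, 0, 0, 0, 60]]
  ]
}}

```text
clock: 4.3
tool_pos: [0.3919, 0.1815, 0.0104]
ee_rot: [[0.989, 0.147, 0.001], [0.147, -0.989, 0.001], [0.001, -0.0, -1.0]]
wrist_force: [0.3, 0.6, 0.3]
gripper_width: 0.0598
```

Run:
```python
from h import *
go((.392,.181,.01),8.4)
a=save("top","t2.png");b=save("side","s2.png")
cv2.imwrite("pics/c2.png",np.hstack([cv2.resize(a[150:230,250:330],None,fx=5,fy=5),cv2.resize(b[150:230,230:310],None,fx=5,fy=5)])[:,:,::-1])
```

```text
t 4.3 pos [0.3919 0.1815 0.0104] yaw 8.45 tilt [ 0.0006  0.0005 -1.    ] F [0.3328 0.6145 0.3095] w 0.05978428297940507
shift [0.  0.5 0.4] wz 0.05
```

View pics/c2.png

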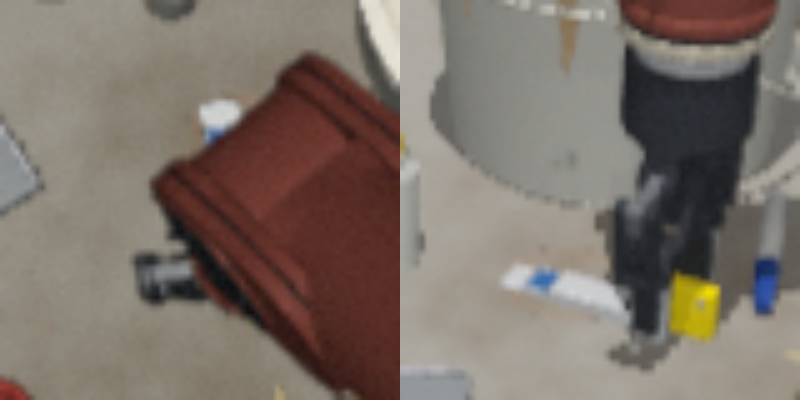

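The fingers straddle the handle (side view: near finger at about (207,276), handle behind it). Closing and lifting.

Request:
{"op": "carry_out", "data": {
  "rows": [
    [[0, 0, 0, 0, 0, 0, 5], [0, 0, 0, 0, 0, 0, 5], [0, 0, 0, 0, 0, 0, 5], [0, 0, 0, 0, 0, 0, 5], [0, 0, 0, 0, 0, 0, 5], [0, 0, 0, 0, 0, 0, 5], [0, 0, -30, 0, 0, 0, 5], [0, 0, -60, 0, 0, 0, 5], [0, 0, -60, 0, 0, 0, 5]]
  ]
}}

```text
clock: 5.15
tool_pos: [0.3934, 0.183, 0.074]
ee_rot: [[0.989, 0.148, 0.006], [0.148, -0.989, 0.002], [0.006, -0.001, -1.0]]
wrist_force: [1.3, 0.6, -1.1]
gripper_width: 0.013
```

Run:
```python
from h import *
c,s=np.cos(.581),np.sin(.581)
B=np.array([.510,.424])
go((*(B-0.150*np.array([c,s])),.07),33.3)
a=save("top","t3.png");b=save("side","s3.png")
cv2.imwrite("pics/c3.png",np.hstack([cv2.resize(a[130:230,230:330],None,fx=4,fy=4),cv2.resize(b[130:230,210:310],None,fx=4,fy=4)])[:,:,::-1])
```

```text
t 5.15 pos [0.3934 0.183  0.074 ] yaw 8.53 tilt [ 0.006  0.002 -1.   ] F [ 1.3469  0.5517 -1.1034] w 0.012988298329733647
shift [  14.8 -158.2    4.3] wz -24.77
```

View pics/c3.png

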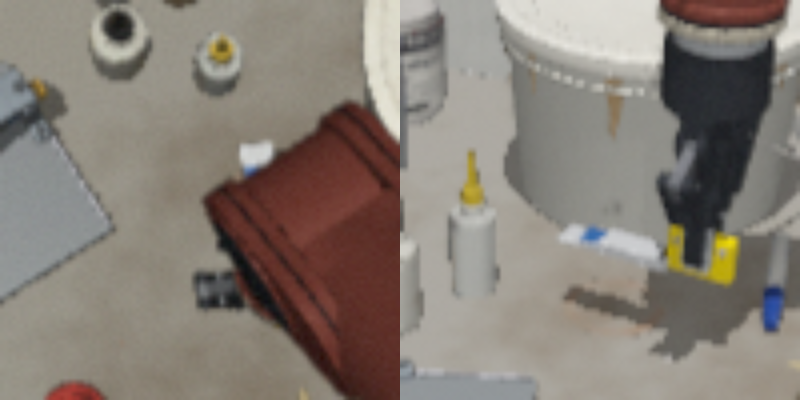

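Gauge held level in the jaws (blue at about (189,258) side view). Carrying it in front of the bed.

Request:
{"op": "carry_out", "data": {
  "rows": [
    [[4, -40, 0, 0, 0, -6, 5], [8, -80, 0, 0, 0, -12, 5], [12, -120, 0, 0, 0, -18, 5], [15, -158, 0, 0, 0, -24.8, 5], [15, -158, 0, 0, 0, -24.8, 5], [15, -158, 0, 0, 0, -24.8, 5], [15, -158, 0, 0, 0, -24.8, 5], [15, -158, 0, 0, 0, -24.8, 5]]
  ]
}}

```text
clock: 5.92
tool_pos: [0.3824, 0.3383, 0.0686]
ee_rot: [[0.837, 0.547, -0.001], [0.547, -0.837, -0.002], [-0.002, 0.001, -1.0]]
wrist_force: [-0.1, 0.4, -0.7]
gripper_width: 0.0129
```

Run:
```python
from h import *
c,s=np.cos(.581),np.sin(.581)
B=np.array([.510,.424])
go((*(B-0.150*np.array([c,s])),.025),33.3)
a=save("top","t4.png");b=save("side","s4.png")
for k,im in(("top",a),("side",b)):
    h=cv2.cvtColor(im,cv2.COLOR_RGB2HSV); rr=regions_of(k,"gauge")
    for n in("gauge_step",): print(k,n,[(x["position"],x["p"]) for x in tip_of(k,n)[:2]])
    if rr:
        m=rr[0]["region"]&(h[...,0]>100)&(h[...,0]<125)&(h[...,1]>120);B_=np.argwhere(m);print(len(B_),B_.mean(0))
        if len(B_):
            P=atz(k,B_.mean(0),observe()["tool_pos"][2]-.010+.006);print("blue",P,"rel tool",np.array(observe()["ee_rot"]).T@(P-observe()["tool_pos"]))
cv2.imwrite("pics/c4.png",np.hstack([cv2.resize(a[130:230,190:290],None,fx=4,fy=4),cv2.resize(b[180:280,180:280],None,fx=4,fy=4)])[:,:,::-1])
```

```text
t 5.9167 pos [0.3824 0.3383 0.0686] yaw 33.2 tilt [-0.0011 -0.0016 -1.    ] F [-0.1292  0.381  -0.7051] w 0.012943578938986504
shift [ 3.8 -1.6 43.6] wz -0.1
top gauge_step [([158.3, 215.9], 0.7)]
side gauge_step [([225.7, 221.3], 0.92)]
19 [221.5789 222.1053]
blue [0.4546 0.3889 0.0657] rel tool [ 0.0872 -0.0021  0.004 ]
```

View pics/c4.png

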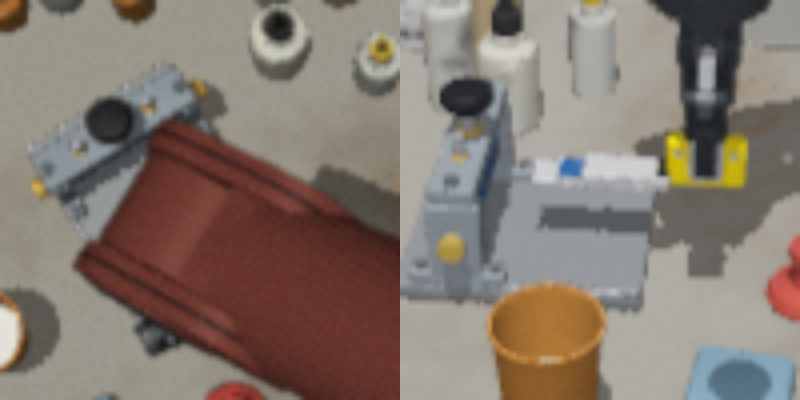

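Blue step is ~87 mm ahead of the TCP, aligned with the bed; tip just ahead of the knife (side view blue at (222,222)). Lowering.

Request:
{"op": "carry_out", "data": {
  "rows": [
    [[4, -2, 15, 0, 0, 0, 5], [4, -2, 30, 0, 0, 0, 5], [4, -2, 38, 0, 0, 0, 5], [4, -2, 41, 0, 0, 0, 5], [4, -2, 42, 0, 0, 0, 5], [4, -2, 43, 0, 0, 0, 5], [4, -2, 43, 0, 0, 0, 5]]
  ]
}}

```text
clock: 6.8
tool_pos: [0.385, 0.344, 0.0271]
ee_rot: [[0.836, 0.549, 0.001], [0.549, -0.836, 0.0], [0.001, -0.0, -1.0]]
wrist_force: [0.6, 1.0, -0.7]
gripper_width: 0.0129
```

Request:
{"op": "carry_out", "data": {
  "rows": [
    [[0, 0, 1, 0, 0, 0, 5], [0, 0, 2, 0, 0, 0, 5], [0, 0, 2, 0, 0, 0, 5], [0, 0, 2, 0, 0, 0, 5]]
  ]
}}

```text
clock: 7.13
tool_pos: [0.3848, 0.3438, 0.0247]
ee_rot: [[0.836, 0.549, 0.0], [0.549, -0.836, 0.0], [0.0, 0.0, -1.0]]
wrist_force: [-0.3, 0.1, -1.5]
gripper_width: 0.0129
```

Run:
```python
from h import *
c,s=np.cos(.581),np.sin(.581)
B=np.array([.510,.424])
go((*(B-0.087*np.array([c,s])),.0245),33.3)
```

```text
t 7.1333 pos [0.3848 0.3438 0.0247] yaw 33.3 tilt [ 0.0002  0.0001 -1.    ] F [-0.312   0.0937 -1.5207] w 0.012920307051006425
shift [61.7  1.8  0.2] wz 0.0
```

Request:
{"op": "carry_out", "data": {
  "rows": [
    [[8, 0, 0, 0, 0, 0, 5], [18, 0, 0, 0, 0, 0, 5], [28, 1, 0, 0, 0, 0, 5], [38, 1, 0, 0, 0, 0, 5], [46, 1, 0, 0, 0, 0, 5], [52, 2, 0, 0, 0, 0, 5], [57, 2, 0, 0, 0, 0, 5], [60, 2, 0, 0, 0, 0, 5], [62, 2, 0, 0, 0, 0, 5], [62, 2, 0.5, 0, 0, 0, 5], [62, 2, 0.5, 0, 0, 0, 5]]
  ]
}}

```text
clock: 8.05
tool_pos: [0.4377, 0.3764, 0.0243]
ee_rot: [[0.836, 0.549, 0.0], [0.549, -0.836, 0.0], [0.001, -0.0, -1.0]]
wrist_force: [0.0, -1.3, -0.7]
gripper_width: 0.0128
```

Run:
```python
from h import *
c,s=np.cos(.581),np.sin(.581)
B=np.array([.510,.424])
go((*(B-0.087*np.array([c,s])),.0245),33.3)
a=save("top","t5.png");b=save("side","s5.png")
for k in("top","side"):
    for n in("gauge_step","bed","knob_top"): print(k,n,[(x["position"],round(x["p"],2)) for x in tip_of(k,n)[:2]])
cv2.imwrite("pics/c5.png",np.hstack([cv2.resize(a[130:230,190:290],None,fx=4,fy=4),cv2.resize(b[180:280,180:280],None,fx=4,fy=4)])[:,:,::-1])
```

```text
t 8.05 pos [0.4377 0.3764 0.0243] yaw 33.32 tilt [ 0.0005  0.0004 -1.    ] F [ 0.0384 -1.3084 -0.6851] w 0.012750072385493616
shift [-0.4 -0.1 -0.2] wz 0.02
top gauge_step []
top bed []
top knob_top []
side gauge_step [([238.6, 198.8], 0.52)]
side bed [([236.9, 198.2], 0.9)]
side knob_top [([235.3, 199.2], 0.54)]
```

View pics/c5.png

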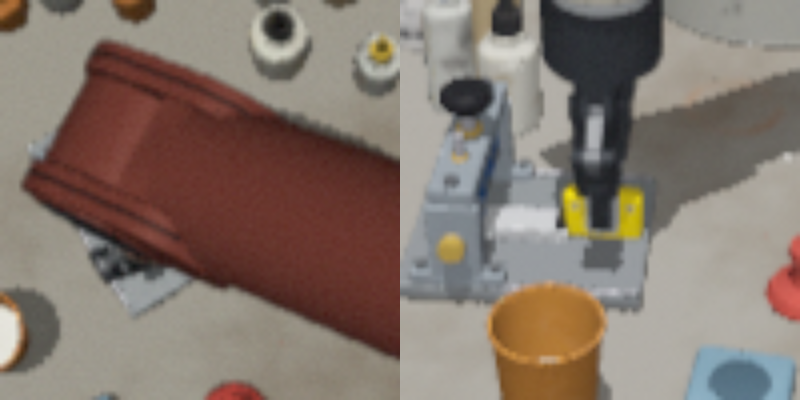

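Blade is under the knife; the handle's rear end lies ~4 mm inside the bed's front edge in the side view (expected 3 mm), which confirms x. Releasing and rising.

Request:
{"op": "carry_out", "data": {
  "rows": [
    [[0, 0, 0, 0, 0, 0, 40], [0, 0, 0, 0, 0, 0, 40], [0, 0, 0, 0, 0, 0, 40], [0, 0, 0, 0, 0, 0, 40], [0, 0, 0, 0, 0, 0, 40], [0, 0, 0, 0, 0, 0, 40], [0, 0, -20, 0, 0, 0, 40], [0, 0, -50, 0, 0, 0, 40], [-5, 0, -90, 0, 0, 0, 40], [-30, 0, -130, 0, 0, 0, 40], [-60, 0, -160, 0, 0, 0, 40], [-60, 0, -160, 0, 0, 0, 40]]
  ]
}}

```text
clock: 9.45
tool_pos: [0.3857, 0.3443, 0.1891]
ee_rot: [[0.834, 0.551, 0.005], [0.551, -0.834, 0.002], [0.006, 0.001, -1.0]]
wrist_force: [-0.3, 2.0, 0.5]
gripper_width: 0.0401
```

Run:
```python
from h import *
go((.510,.424,.145),33.3)
a=save("top","t6.png");b=save("side","s6.png")
for k,im in(("top",a),("side",b)):
    h=cv2.cvtColor(im,cv2.COLOR_RGB2HSV);m=np.zeros(h.shape[:2],bool);r,q=map(int,proj(k,np.array([.436,.376,.035])));m[r-14:r+14,q-14:q+14]=1
    Y=np.argwhere(m&(h[...,0]>22)&(h[...,0]<35)&(h[...,1]>150));print(k,(r,q),len(Y),Y.mean(0) if len(Y) else 0, "pred",proj(k,np.array([.4364,.3757,.034])),proj(k,np.array([.4364,.3757,.032])))
    for n in("gauge_step","bed","knob_top"): print(k,n,[(x["position"],round(x["p"],2)) for x in tip_of(k,n)[:2]])
cv2.imwrite("pics/c6.png",np.hstack([cv2.resize(a[130:230,190:290],None,fx=4,fy=4),cv2.resize(b[180:280,180:280],None,fx=4,fy=4)])[:,:,::-1])
```

```text
t 9.45 pos [0.3857 0.3443 0.1891] yaw 33.44 tilt [ 0.0054  0.0018 -1.    ] F [-0.3389  2.0409  0.5321] w 0.040081069166240116
shift [147.4   2.   44.9] wz 0.14
top (189, 235) 0 0 pred [189.8008 235.627 ] [189.8887 235.6712]
top gauge_step []
top bed [([174.4, 167.5], 0.68), ([165.2, 214.3], 0.57)]
top knob_top []
side (231, 230) 221 [232.457  230.0995] pred [231.5258 230.8647] [232.1309 230.8715]
side gauge_step [([236.3, 198.5], 0.84)]
side bed [([234.8, 198.2], 0.77)]
side knob_top [([199.4, 193.1], 0.66)]
```

View pics/c6.png

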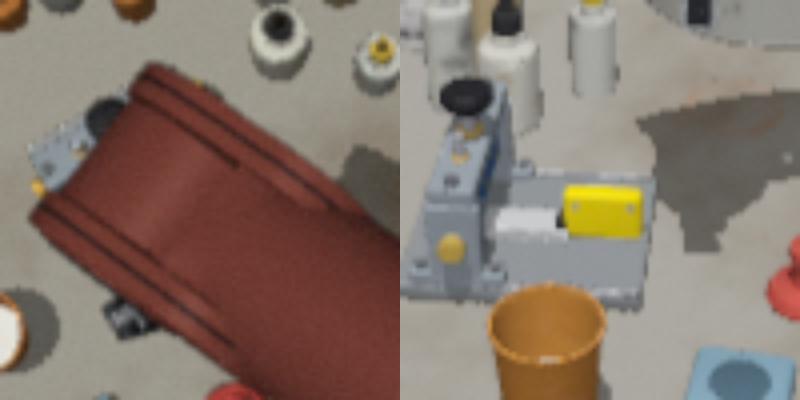

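Gauge stays flat under the knife with nothing touching it. Now over the knob with fingers shut.

Request:
{"op": "carry_out", "data": {
  "rows": [
    [[40, 0, 0, 0, 0, 0, 0], [80, 1, 0, 0, 0, 0, 0], [120, 2, 0, 0, 0, 0, 0], [147, 2, 20, 0, 0, 0, 0], [147, 2, 40, 0, 0, 0, 0], [147, 2, 44, 0, 0, 0, 0], [147, 2, 44, 0, 0, 0, 0]]
  ]
}}

```text
clock: 10.43
tool_pos: [0.51, 0.4217, 0.1371]
ee_rot: [[0.835, 0.55, -0.005], [0.55, -0.835, -0.002], [-0.005, -0.001, -1.0]]
wrist_force: [-0.5, 0.3, 1.1]
gripper_width: -0.0003
```

Request:
{"op": "carry_out", "data": {
  "rows": [
    [[0, 0, 6, 0, 0, 0, 0], [0, 0, 12, 0, 0, 0, 0], [0, 0, 16, 0, 0, 0, 0], [0, 0, 18, 0, 0, 0, 0], [0, 0, 18, 0, 0, 0, 0]]
  ]
}}

```text
clock: 10.85
tool_pos: [0.5114, 0.4222, 0.1225]
ee_rot: [[0.836, 0.549, 0.001], [0.549, -0.836, 0.0], [0.001, 0.0, -1.0]]
wrist_force: [-0.3, 0.7, 1.3]
gripper_width: 0.0003
```

Request:
{"op": "carry_out", "data": {
  "rows": [
    [[0, 0, 1, 0, 0, 0, 0], [0, 0, 2, 0, 0, 0, 0], [0, 0, 2, 0, 0, 0, 0]]
  ]
}}

```text
clock: 11.1
tool_pos: [0.5115, 0.4223, 0.1204]
ee_rot: [[0.836, 0.549, 0.0], [0.549, -0.836, 0.0], [0.0, 0.0, -1.0]]
wrist_force: [-1.0, -0.7, 2.8]
gripper_width: -0.0003
```

Request:
{"op": "carry_out", "data": {
  "rows": [
    [[0, 0, 1, 0, 0, 0, 0], [0, 0, 1, 0, 0, 0, 0], [0, 0, 1, 0, 0, 0, 0]]
  ]
}}

```text
clock: 11.35
tool_pos: [0.5115, 0.4223, 0.1199]
ee_rot: [[0.836, 0.549, 0.0], [0.549, -0.836, -0.0], [0.0, 0.0, -1.0]]
wrist_force: [-2.4, -2.5, 7.9]
gripper_width: 0.0003
```

Force rises at z=0.120, exactly where the knife meets the 6 mm step. A little more.

Request:
{"op": "carry_out", "data": {
  "rows": [
    [[0, 0, 1, 0, 0, 0, 0], [0, 0, 2, 0, 0, 0, 0], [0, 0, 2, 0, 0, 0, 0], [0, 0, 2, 0, 0, 0, 0]]
  ]
}}

```text
clock: 11.68
tool_pos: [0.5116, 0.4224, 0.1197]
ee_rot: [[0.836, 0.549, 0.002], [0.549, -0.836, -0.0], [0.001, 0.001, -1.0]]
wrist_force: [-6.9, -8.6, 22.3]
gripper_width: -0.0001
```

Request:
{"op": "carry_out", "data": {
  "rows": [
    [[0, 0, -4, 0, 0, 0, 0], [0, 0, -20, 0, 0, 0, 0], [0, 0, -50, 0, 0, 0, 0], [0, 0, -70, 0, 0, 0, 0], [-40, 0, -70, 0, 0, 0, 40], [-80, 0, -70, 0, 0, 0, 40], [-87, 0, -70, 0, 0, 0, 40], [-87, 0, -70, 0, 0, 0, 40], [-87, 0, -70, 0, 0, 0, 40]]
  ]
}}

```text
clock: 12.43
tool_pos: [0.4393, 0.3742, 0.1874]
ee_rot: [[0.836, 0.549, 0.002], [0.549, -0.836, -0.0], [0.001, 0.001, -1.0]]
wrist_force: [0.2, -1.2, 0.6]
gripper_width: 0.0398
```

Run:
```python
from h import *
go((.4375,.3764,.0247),33.3)
b=save("side","s7.png")
h=cv2.cvtColor(b,cv2.COLOR_RGB2HSV);m=np.zeros(h.shape[:2],bool);m[217:245,216:244]=1
Y=np.argwhere(m&(h[...,0]>22)&(h[...,0]<35)&(h[...,1]>150));print(len(Y),Y.mean(0),"before 232.46 230.10")
cv2.imwrite("pics/c7.png",cv2.resize(b[160:280,160:280],None,fx=4,fy=4)[:,:,::-1])
```

```text
t 12.4333 pos [0.4393 0.3742 0.1874] yaw 33.28 tilt [ 0.0015 -0.0001 -1.    ] F [ 0.2306 -1.2125  0.6151] w 0.03975170064286681
shift [ -0.5  -2.9 162.7] wz -0.02
226 [232.3673 229.9646] before 232.46 230.10
```

View pics/c7.png

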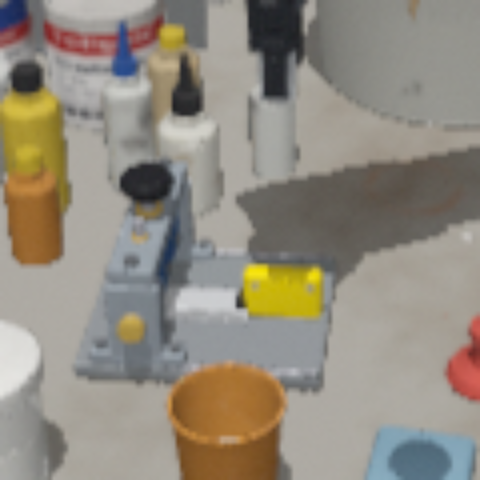

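The knob stands lower and the gauge is unmoved. Descending to re-grip.

Request:
{"op": "carry_out", "data": {
  "rows": [
    [[0, -3, 40, 0, 0, 0, 40], [0, -3, 80, 0, 0, 0, 40], [0, -3, 110, 0, 0, 0, 40], [0, -3, 140, 0, 0, 0, 40], [0, -3, 155, 0, 0, 0, 40], [0, -3, 160, 0, 0, 0, 40], [0, -3, 162, 0, 0, 0, 40], [0, -3, 162, 0, 0, 0, 40], [0, -3, 162, 0, 0, 0, 40]]
  ]
}}

```text
clock: 13.23
tool_pos: [0.438, 0.3781, 0.0267]
ee_rot: [[0.836, 0.549, 0.002], [0.549, -0.836, 0.002], [0.002, -0.0, -1.0]]
wrist_force: [0.2, -0.2, 0.6]
gripper_width: 0.04
```

Request:
{"op": "carry_out", "data": {
  "rows": [
    [[0, 0, 0, 0, 0, 0, 5], [0, 0, 0, 0, 0, 0, 5], [0, 0, 0, 0, 0, 0, 5], [0, 0, 0, 0, 0, 0, 5], [0, 0, 0, 0, 0, 0, 5], [0, 0, 0, 0, 0, 0, 5]]
  ]
}}

```text
clock: 13.73
tool_pos: [0.4378, 0.3774, 0.0265]
ee_rot: [[0.836, 0.549, 0.002], [0.549, -0.836, 0.001], [0.002, 0.0, -1.0]]
wrist_force: [-0.2, -1.5, 6.1]
gripper_width: 0.0131
```

Request:
{"op": "carry_out", "data": {
  "rows": [
    [[-3, 0, 0, 0, 0, 0, 5], [-9, 0, 0, 0, 0, 0, 5], [-18, 0, 0, 0, 0, 0, 5], [-28, 0, 0, 0, 0, 0, 5], [-38, 0, 0, 0, 0, 0, 5], [-48, 0, 0, 0, 0, 0, 5], [-58, 0, 0, 0, 0, 0, 5], [-68, 0, 0, 0, 0, 0, 5], [-76, 0, 0, 0, 0, 0, 5], [-76, 0, 0, 0, 0, 0, 5], [-76, 0, -20, 0, 0, 0, 5], [-76, 0, -50, 0, 0, 0, 5]]
  ]
}}

```text
clock: 14.73
tool_pos: [0.3709, 0.333, 0.0732]
ee_rot: [[0.835, 0.55, -0.005], [0.549, -0.835, -0.004], [-0.007, 0.0, -1.0]]
wrist_force: [-0.4, -0.4, 0.5]
gripper_width: 0.0131
```

Run:
```python
from h import *
go((.395,.185,.07),8.5)
b=save("side","s8.png")
cv2.imwrite("pics/c8.png",cv2.resize(b[160:280,160:300],None,fx=4,fy=4)[:,:,::-1])
```

```text
t 14.7333 pos [0.3709 0.333  0.0732] yaw 33.33 tilt [-0.0052 -0.004  -1.    ] F [-0.4242 -0.4404  0.4561] w 0.013050038978344074
shift [-61.1 136.9   3.6] wz 24.83
```

View pics/c8.png

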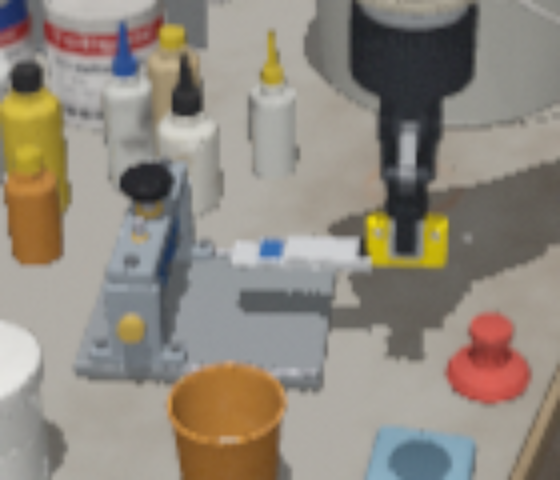

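Gauge is out and lifted; knob unchanged. Carrying it back to its first spot.

Request:
{"op": "carry_out", "data": {
  "rows": [
    [[-15, 34, 0, 0, 0, 6, 5], [-30, 68, 0, 0, 0, 12, 5], [-45, 102, 0, 0, 0, 18, 5], [-61, 137, 4, 0, 0, 24.8, 5], [-61, 137, 4, 0, 0, 24.8, 5], [-61, 137, 4, 0, 0, 24.8, 5], [-61, 137, 20, 0, 0, 24.8, 5], [-61, 137, 40, 0, 0, 24.8, 5], [-61, 137, 52, 0, 0, 24.8, 5], [-61, 137, 55, 0, 0, 24.8, 5], [-61, 137, 55, 0, 0, 24.8, 5]]
  ]
}}

```text
clock: 15.7
tool_pos: [0.3965, 0.1878, 0.0193]
ee_rot: [[0.989, 0.15, -0.003], [0.15, -0.989, -0.0], [-0.003, -0.0, -1.0]]
wrist_force: [-0.1, 1.1, -1.6]
gripper_width: 0.0125
```

Request:
{"op": "carry_out", "data": {
  "rows": [
    [[0, 0, 3, 0, 0, 0, 5], [0, 0, 6, 0, 0, 0, 5], [0, 0, 6.5, 0, 0, 0, 5], [0, 0, 6.5, 0, 0, 0, 5]]
  ]
}}

```text
clock: 16.03
tool_pos: [0.398, 0.1874, 0.0138]
ee_rot: [[0.989, 0.148, 0.0], [0.148, -0.989, 0.0], [0.0, -0.0, -1.0]]
wrist_force: [0.6, -0.1, -0.8]
gripper_width: 0.0128
```

Request:
{"op": "carry_out", "data": {
  "rows": [
    [[0, 0, 1, 0, 0, 0, 5], [0, 0, 1.5, 0, 0, 0, 5], [0, 0, 1.5, 0, 0, 0, 5]]
  ]
}}

```text
clock: 16.28
tool_pos: [0.3981, 0.1874, 0.0124]
ee_rot: [[0.989, 0.148, 0.001], [0.148, -0.989, -0.0], [0.001, 0.0, -1.0]]
wrist_force: [-1.2, -1.0, 3.5]
gripper_width: 0.0129
```

Request:
{"op": "carry_out", "data": {
  "rows": [
    [[0, 0, 0, 0, 0, 0, 50], [0, 0, 0, 0, 0, 0, 50], [0, 0, 0, 0, 0, 0, 50], [0, 0, 0, 0, 0, 0, 50], [0, 0, 0, 0, 0, 0, 50], [0, 0, -20, 0, 0, 0, 50], [0, 0, -60, 0, 0, 0, 50], [0, 0, -100, 0, 0, 0, 50], [40, 40, -130, 0, 0, 0, 50], [60, 60, -130, 0, 0, 0, 50], [60, 60, -130, 0, 0, 0, 50]]
  ]
}}

```text
clock: 17.2
tool_pos: [0.4684, 0.137, 0.1447]
ee_rot: [[0.99, 0.144, 0.0], [0.144, -0.99, 0.004], [0.001, -0.004, -1.0]]
wrist_force: [-17.6, 14.6, 13.8]
gripper_width: 0.05
```

Run:
```python
from h import *
go((.395,.185,.07),8.5)
a=save("top","t9.png");b=save("side","s9.png")
for n in("gauge","gauge_step"):
    s,t=tip_of("side",n),tip_of("top",n)
    if s and t: print(n,tri(s[0]["position"],t[0]["position"]))
cv2.imwrite("pics/c9.png",np.hstack([cv2.resize(a[120:250,180:330],None,fx=2.6,fy=2.6),cv2.resize(b[160:290,160:310],None,fx=2.6,fy=2.6)])[:,:,::-1])
```

```text
t 17.2 pos [0.4684 0.137  0.1447] yaw 8.3 tilt [ 0.0005  0.0042 -1.    ] F [-17.5674  14.5604  13.835 ] w 0.05003083576845425
shift [-65.7 -57.8  74.9] wz -0.2
gauge (array([0.3918, 0.1918, 0.0054]), np.float64(0.00349133177249214))
gauge_step (array([ 0.4495,  0.1892, -0.004 ]), np.float64(0.08873553137801192))
```

View pics/c9.png

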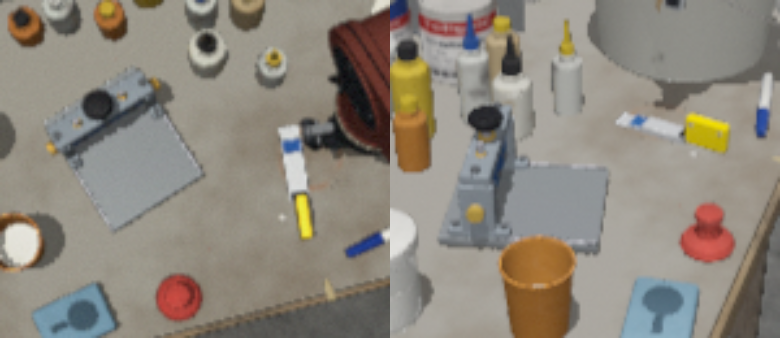

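Gauge lies flat on the bench, clear of the stand, but the wrist force (about 26 N) says the gripper touches the pail: backing off.

Request:
{"op": "carry_out", "data": {
  "rows": [
    [[-20, -20, 0, 0, 0, 0, 50], [-40, -40, -10, 0, 0, 0, 50], [-40, -40, -10, 0, 0, 0, 50], [-40, -40, -10, 0, 0, 0, 50]]
  ]
}}

```text
clock: 17.83
tool_pos: [0.4197, 0.1712, 0.1523]
ee_rot: [[0.989, 0.15, 0.001], [0.15, -0.989, -0.001], [0.001, 0.001, -1.0]]
wrist_force: [0.0, -0.0, 0.1]
gripper_width: 0.0504
```

Run:
```python
from h import *
b=save("side","s10.png")
d=np.abs(b.astype(int)-cv2.imread("pics/s9.png")[:,:,::-1]).max(2)>40
print("changed px gauge area",d[195:220,245:295].sum(),"knob/stand",d[190:260,175:240].sum())
for k in("s1","s7","s10"):
    g=cv2.imread(f"pics/{k}.png",0)[193:213,185:208];print(k,"knob dark centroid row",np.argwhere(g<50).mean(0)+[193,185],(g<50).sum())
go((.395,.185,.07),8.5); print(sign_off())
```

```text
changed px gauge area 224 knob/stand 0
s1 knob dark centroid row [203.7619 195.9881] 84
s7 knob dark centroid row [205.069  196.1264] 87
s10 knob dark centroid row [205.1011 196.1236] 89
t 17.8833 pos [0.4203 0.1703 0.1521] yaw 8.56 tilt [ 0.0007 -0.001  -1.    ] F [0.298  0.0104 0.1228] w 0.05005878008137141
shift [-22.9 -18.4  82. ] wz 0.06
the job is handed in; nothing more can be done
None
```

The job is handed in at about 17.9 s of the 54 s allowed. `sign_off` gave no verdict.

- **Gauge in:** I pushed the gauge straight in along the bed and let it go. In the side view the handle's rear end lay about 4 mm inside the bed's front edge, against 3 mm expected, so the 6 mm step was under the knife edge.
- **Knife down:** I pushed the knob down to about 22 N. It stopped with its top at z = 0.120 m, which matches a 6 mm gap.
- **Gauge out:** I drew the gauge out level and laid it flat near its first spot on the bench. The knob sat at image row 205.07 before the draw-out and 205.10 after, so the knife did not shift measurably. The jar, cup and casting did not appear to be touched.

Two things did not go cleanly:

- **Pail contact:** After laying the gauge down, the gripper leaned on something with about 27 N, almost certainly the fixed pail. That is under the 40 N limit. I backed off and the force went to about 0.
- **Last gauge checks:** The final image comparison around the gauge showed 224 changed pixels. I put these down to the gripper moving in front of it, but did not look again. The network's final location of `gauge_step` was inconsistent between the two cameras (89 mm off), so I relied on the picture, which showed the gauge flat and clear of the stand.

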